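Load two reagent cassettes into a spring-loaded cassette magazine

TASK

Load the two small flat cassettes into the empty spring-loaded magazine, one at a time: push the first down until the two end lips have snapped shut over it and let go; then push the second down on top of it, past the lips, until the stack is felt to sit on the rubber stop at the bottom, with a firm push of about 15 N and never over 20 N, and let it spring back up under the lips. Leave the wide cassette and everything else on the bench where it is.

Things in the scene. Friction and masses are not known exactly. Their poses are not given: they have to be found in the camera images.
- cassette_a: Small flat white plastic cassette with a foil top, a solid block 64 (its x) x 36 (its y) x 16 mm, 30 to 65 g, lying flat on the bench. Origin at the centre of its underside, z up. Rigid: it may be gripped across its 36 mm width and pressed on its top centre. Identical to cassette_b; either may be loaded first, either way round.
- cassette_b: The second small cassette, identical to cassette_a.
- foot: Fixed grey foot block of the magazine, 124 x 90 x 30 mm. Origin at the centre of its underside, z up. The magazine head stands over it on the same axis, turned with it, on a height screw: the head's underside is anywhere from 30 to 56 mm above the bench, a height that is NOT measured (find it by sight or touch). Heights told below are above the head's underside.
- shaft (a point): Point on the shaft's axis on top of the foot, 30 mm above the bench, axes as the foot's. Four corner guides form an upright shaft 66 mm (x) by 38 mm (y): a cassette goes in with its 64 mm along x, 1 mm to spare each side. Guides are straight up to 78 mm; flared tops end at 87 mm, 5 mm wider each side. The y sides are open between the guides over 46 mm of x at all heights, for the fingers.
- lips (a point): Point on the foot's top, 30 mm above the bench, 40 mm along +x from the axis, below one of the two sprung steel lips (+x and -x ends, 18 mm wide, 4.5 mm into the shaft). Each is flat underneath at 64 mm and slopes steeply above, to 75 mm. A cassette put in loosely rests on the slopes, its underside at about 71 mm.
- stop_axis (a point): Point on the shaft's axis, 30 mm above the bench, below the rubber stop in the bottom of the shaft (13 mm across, 8 N per mm). The stop's height is NOT measured: a stack of two, pushed on after the lips have snapped over the second, meets it 1.5 to 17.5 mm deeper (follower at 0.0305 to 0.0465); a single one would meet it 16 mm deeper still. Only the rise of force tells.
- follower (a joint): Depth in m by which the black spring platform in the magazine is pressed down. 0 = empty, platform 3 mm below the lips; about 0.013 with one cassette under the lips, 0.029 with two. Its spring gives 3.4 N at 0, 7 N at 0.030, 9 N at 0.047. Pushing a cassette down spreads the lips (3 to 8 N), then rubs for 16 mm; once its top is under the lips they snap back over it.
- wide_cassette: A wide cassette of another kind, 84 x 52 x 26 mm, which does not fit: leave it. Origin at the centre of its underside.
- dish: Closed clear round dish, 56 mm across, 14 mm high; leave it. Origin at the centre of its underside.
- bottle: Brown glass bottle, 64 mm across, 150 mm high; leave it. Origin at the centre of its underside.
- beaker: Glass beaker, 70 mm across, 90 mm high; leave it. Origin at the centre of its underside.
- tip_box: Grey pipette-tip box with a lid, 120 x 85 x 60 mm; leave it. Origin at the centre of its underside.
- marker: White marker pen, about 130 mm long, lying near the robot; leave it. Origin under its middle.
Mind the look-alikes: they are no part of the job. Of the things that look like the foot, take the one that is farthest to the robot's left at the start.

How it is judged (in metres and radians):
On the way, in this order (a step that is already met when the one before it is completed fails the run):
1. exactly one small cassette is held under the lips (platform pressed down between 11 and 17 mm, cassette in the shaft) and the gripper has let go of it (value of joint follower between 0.011 and 0.017 m and contact force between the fingers and cassette_a below 0.05 N and contact force between the fingers and cassette_b below 0.05 N and ((horizontal distance between cassette_a and foot below 0.004 m and horizontal distance between cassette_b and foot above 0.04 m) or (horizontal distance between cassette_b and foot below 0.004 m and horizontal distance between cassette_a and foot above 0.04 m))), for 0.2 s.
2. the stack of both cassettes is pressed home on the rubber stop: the cassettes are pressed together with at least 11 N, deeper than the lips (contact force between cassette_a and cassette_b above 11 N and value of joint follower above 0.03 m and horizontal distance between each of cassette_a, cassette_b and foot below 0.004 m), for 0.1 s.
At the end, for the whole second after the job is handed in: Both small cassettes lie in the magazine shaft (centres within 4 mm of its axis, level within 0.08 rad, at rest), held down under the lips so that the platform stays pressed down 27.5 to 30.5 mm with nothing pushing (value of joint follower between 0.0275 and 0.0305 m and horizontal distance between each of cassette_a, cassette_b and foot below 0.004 m and angle between each of cassette_a, cassette_b's own z axis and vertical below 0.08 rad and linear speed of each of cassette_a, cassette_b below 0.01 m/s); the robot touches nothing.
It fails at once if the cassettes are pressed together with more than 22 N (rammed) (contact force between cassette_a and cassette_b above 22 N).
It fails at once if the wide cassette or another bystander is moved by more than 15 mm (distance of any of wide_cassette, dish, bottle, beaker, tip_box, marker from where it was at the start of the episode above 0.015 m).
It also fails if it takes over 72 s, if anything falls off the work surface, if the arm or the gripper's body presses on something with over 40 N, if the wrist force passes 120 N, or if a joint passes its speed limit or range.

ROBOT

A 6-joint arm with a two-finger parallel gripper is mounted at the origin on the work surface. World frame = base frame: x ahead of the robot, y to its left, z up, the work surface at z = 0. Lengths are in m, angles in degrees, forces in N, time in s.
With the tool pointing down it reaches from about 0.4 to 0.825 m from the base axis. Payload 7 kg.
Tool frame: the origin (TCP) lies on the centre line of the jaws, within the pads' length; the fingertips stand 11 mm ahead of it and the grasp point (between the pads) lies 8 mm behind it; z points along the fingers, y is the line along which they close (so a half turn about z gives the same grasp; the last joint's range is limited). The gripper opens to 88 mm and grips with 3 to 60 N. Pads are 19 mm wide; open, the fingers measure 130 mm over their backs; the gripper's body (78 mm by 193 mm) begins 47 mm behind the grasp point.
Start: joints at [90.361, 20.546, 0.682, 0, -70.136, -16.507], TCP at [0.188, 0.648, 0.238] pointing down, gripper open.
Joint ranges: [-176.03, 176.03], [-82.01, 121.73], [-58.28, 71.71], [-173.87, 95.51], [-174.79, -0.11], [-173.66, 173.66]. Speed limits (degrees/s): [136.94, 136.94, 172.46, 180, 180, 180].

INTERFACE

Orientations are given as [roll, pitch, yaw] about the fixed x, y, z axes, in that order (R = Rz(yaw) Ry(pitch) Rx(roll)).
In Python, from plant import r, capture, camera_model, job gives the robot as it stands.
- The arm moves only by the tool drive_tool, never from a script. Its argument "increments" is a list that holds one entry, the list of rows, each a list of 5 numbers: the gripper's target within -1 to 1 (fully open at 1, half-way at 0, shut at -1), then the shift along the tool's x, y, z scaled (see below), then the turn about the tool's z scaled (see below). In form: [[[gripper, tx, ty, tz, roll], ...]]. A call has 1 to 5 rows; each row is the pose to reach, as a shift and turn from the pose commanded when the call began, along the tool's axes at that moment, turning the shorter way round; what a row does not reach only later rows make up. The controller multiplies each number of a shift by 120 mm and each number of a turn by 360 degrees. A row lasts 1/8 s, in which the tool goes at most 62.5 mm and 10.7 degrees, less where a joint would pass 70% of its speed; a pose out of reach is approached as far as the arm can. A call with a number of a shift or a turn outside -1 to 1 is refused whole. A call with a gripper value outside its range is refused whole. The fingers move at their own pace and stop on an object; "squeeze" is the grip in N (left out, the last holds). Time passes only in rows, so rows that repeat a pose let the fingers close. It gives the time, the measured TCP pose, the force, the opening and the grip force at its end, in the units of the state.
- r.get_state(): the state, without advancing time (a new reading comes with each control period).
- capture(name): name is "side" or "top" or "wrist"; returns the picture (400x640x3 uint8, red, green, blue); there is no depth.
- camera_model(name): a dict with "camera_matrix" (3x3 intrinsics, pixels), "rvec" (rotation vector, rad) and "tvec" (3), from world to camera coordinates, as OpenCV has them. Camera axes: x right, y down, z forward; pixel columns grow to the right and rows downward; lengths in m; the calibration is good to about 2 mm. A picture is of the moment at which its call begins: read the wrist's pose just before it. camera_model takes no time and is no camera call; for the wrist camera it gives the pose at the moment of the call.
- job.close_job(): hands the job in; it is judged then, once.
The state is a dict: "time_s": time; "joints": joint angles; "qd": joint speeds; "joint_torque": joint torques, N m; "tcp_pos": TCP position; "eef_rot": TCP orientation; "contact_force": force on the tool from outside, world axes, zero at the start; "moment": the same for the moment, N m; "gripper_width": finger opening in m; "gripper_force": force on a finger pad.
Only numpy, scipy, OpenCV 4.12 (cv2) and the standard library are available. Lean on these libraries where they do the work, as an engineer would, in place of code of your own. Each camera call takes 0.05 s, during which the arm holds its last target. There are 200 camera calls.

## Working session

There is one attempt and no reset: what is moved stays moved. The work goes in short steps, Python scripts to look and compute and a tool call to move; the robot and the scene stay as the last step left them, time stands still between calls to the robot, and variables do not carry over. Pictures are saved under pics/ and viewed, at most 10 in all, crops included, and the job is handed in when it is done.

Besides the shell and the picture viewer there is one more tool, called after "Emit:" by a JSON object that holds its "op" and its "data". drive_tool: Moves the arm, as the interface text tells. Its arguments: {"type":"object","properties":{"increments":{"type":"array"},"squeeze":{"type":"number"}},"required":["increments"]}

```bash
mkdir -p pics; ls
python3 - <<'E'
from plant import r,capture,camera_model,job
import cv2,numpy as np
print(r.get_state())
a=capture("top");b=capture("side")
cv2.imwrite("pics/top.png",a[:,:,::-1]);cv2.imwrite("pics/side.png",b[:,:,::-1])
for n in("top","side","wrist"):print(n,camera_model(n))
E
```

```text
pics
{'time_s': 0.0, 'joints': array([ 9.03592640e+01,  2.05915795e+01,  6.31488438e-01, -1.93414875e-02,
       -7.01373794e+01, -1.65034683e+01]), 'qd': array([-0.01854481,  0.00328054, -0.09271841,  0.12554807,  0.03150372,
        0.12789108]), 'joint_torque': array([ 3.00504162e-04, -5.82720780e+01,  2.93054241e+01,  6.99713320e+00,
        6.78488650e-03, -1.61648632e-04]), 'tcp_pos': array([0.18762475, 0.64787971, 0.23660615]), 'eef_rot': array([ 1.79901380e+02, -1.02583505e-02, -1.61507826e+01]), 'contact_force': array([ 0.35160876,  0.17405536, -0.36345538]), 'moment': array([ 0.03021091, -0.01464492,  0.02901077]), 'gripper_force': 0.0, 'gripper_width': 0.0876269338726029}
top {'camera_matrix': array([[497.78678191,   0.        , 316.54301929],
       [  0.        , 497.78678191, 191.68540019],
       [  0.        ,   0.        ,   1.        ]]), 'rvec': array([ 2.18098663, -2.12568457,  0.14931576]), 'tvec': array([-0.11829714,  0.49945263,  1.37890834])}
side {'camera_matrix': array([[509.48763308,   0.        , 315.08804314],
       [  0.        , 509.48763308, 206.59158195],
       [  0.        ,   0.        ,   1.        ]]), 'rvec': array([ 2.28829339, -0.42293503,  0.16271493]), 'tvec': array([-0.51630605,  0.12144294,  1.61629871])}
wrist {'camera_matrix': array([[284.30097473,   0.        , 316.3824049 ],
       [  0.        , 284.30097473, 199.23864588],
       [  0.        ,   0.        ,   1.        ]]), 'rvec': array([-1.77376241,  2.36043158,  0.33294344]), 'tvec': array([ 0.6729143 , -0.0344674 ,  0.39085898])}
```

View pics/top.png

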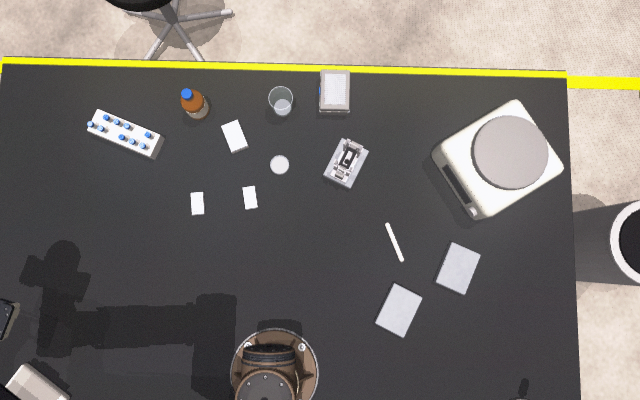

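View pics/side.png

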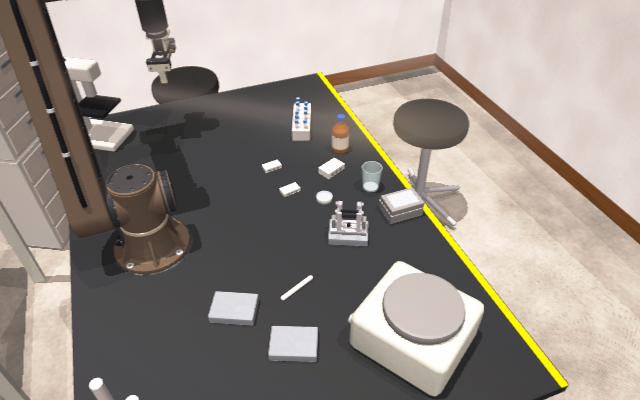

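The top view shows small cassettes at (197,203) and (250,197), and the larger wide cassette at (235,136). The dish is at (279,164) and the marker at (395,242). Foot look-alikes are the magazine at (347,163) and plain grey blocks at (399,311) and (458,268). The leftmost is the magazine, and it carries the guides, so I take that one.

```bash
cat > h.py <<'E'
from plant import r,capture,camera_model,job
import cv2,numpy as np
def ray(m,px):
    R=cv2.Rodrigues(m["rvec"])[0];C=-R.T@m["tvec"]
    d=np.linalg.inv(m["camera_matrix"])@np.array([px[0],px[1],1.]);return C,R.T@d
def onz(m,px,z):
    C,d=ray(m,px);return C+d*(z-C[2])/d[2]
def proj(m,p):
    return cv2.projectPoints(np.array(p,float).reshape(-1,1,3),m["rvec"],m["tvec"],m["camera_matrix"],None)[0].reshape(-1,2)
def rect(m,mask,z,seed):
    n,l,s,c=cv2.connectedComponentsWithStats(mask.astype(np.uint8))
    k=1+np.argmin(np.linalg.norm(c[1:]-seed,axis=1)+1e3*(s[1:,4]<30))
    cs=cv2.findContours((l==k).astype(np.uint8),cv2.RETR_EXTERNAL,cv2.CHAIN_APPROX_NONE)[0][0][:,0]
    P=np.array([onz(m,q,z)[:2] for q in cs]).astype(np.float32)
    (cx,cy),(w,h),a=cv2.minAreaRect(P*1000)
    if w<h:w,h,a=h,w,a+90
    return np.round([cx,cy,w,h,(a+90)%180-90],1),l==k
E
python3 - <<'E'
from h import *
a=cv2.imread("pics/top.png");m=camera_model("top")
for t,s,z,th in(("c1",(197,203),.016,185),("c2",(250,197),.016,185),("wide",(235,136),.026,185),("g1",(399,311),.03,110),("g2",(458,268),.03,110)):
    print(t,rect(m,a.min(2)>th,z,s)[0])
print(onz(m,(347,163),.06))
crop=cv2.resize(a[120:220,180:380],None,fx=4,fy=4,interpolation=2);cv2.imwrite("pics/c1.png",crop)
E
```

```text
c1 [463.6 235.8  63.4  34.3   3.4]
c2 [484.7  86.3  63.   34.8  10.6]
wide [662.2 138.1  83.   51.4  24. ]
g1 [ 179.8 -339.8  123.1   88.8  -25.6]
g2 [ 298.5 -505.4  123.5   88.9  -22.7]
[ 0.58230033 -0.18883004  0.06      ]
```

View pics/c1.png

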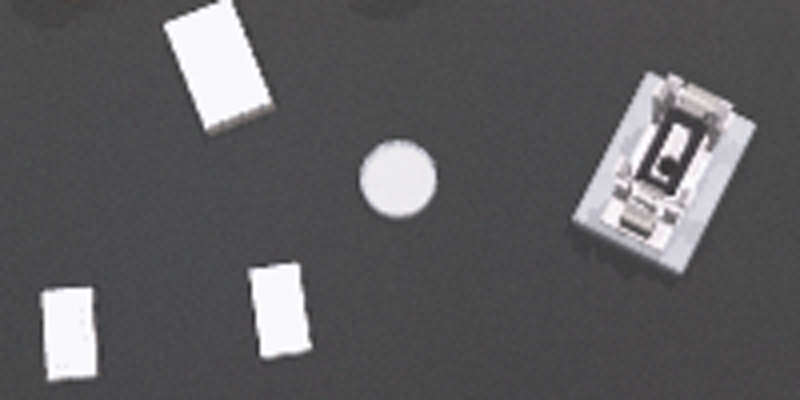

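The crop confirms it: two 64x36 cassettes, a wide one measuring 83x51 at (235,136), the dish, and a magazine on its grey foot at crop (665,170).

Run:
```python
from h import *
m=camera_model("top")
c=[onz(m,(180+x/4,120+y/4),.03)[:2] for x,y in((573,220),(650,72),(757,125),(684,273))]
print(np.round(c,4),np.mean(c,0))
for i in range(4):
    d=c[(i+1)%4]-c[i];print(np.linalg.norm(d),np.degrees(np.arctan2(d[1],d[0])))
w=camera_model("wrist");s=r.get_state()
C,d=ray(w,(316,199));print("wristcam",C,d,s["tcp_pos"])
R=cv2.Rodrigues(w["rvec"])[0];print(np.round(R.T,3))
y=np.radians(s["eef_rot"][2]);T=np.array([[np.cos(y),np.sin(y),0],[np.sin(y),-np.cos(y),0],[0,0,-1]])
print("cam in tool",T.T@(C-s["tcp_pos"]),np.round(T.T@R.T,3))
def go(p):
    return T.T@(np.array(p)-s["tcp_pos"])/.12
print("to c1 +.2",go([.4636,.2358,.2]))
```

```text
[[ 0.5515 -0.1234]
 [ 0.6613 -0.1765]
 [ 0.6243 -0.2542]
 [ 0.5153 -0.2034]] [ 0.58809806 -0.18935687]
0.12195455667731277 -25.791040765748864
0.08610805595512894 -115.45882027726067
0.12026078203101777 154.99405306705214
0.08778210856056555 65.64789678893845
wristcam [0.25977409 0.62607123 0.38382892] [-0.2662821   0.07665265 -0.96084376] [0.18760371 0.64800329 0.23672058]
[[-0.278 -0.923 -0.267]
 [-0.961  0.267  0.076]
 [ 0.002  0.278 -0.961]]
cam in tool [ 0.07542277  0.00099264 -0.14710834] [[ 0.    -0.961 -0.278]
 [ 1.    -0.     0.002]
 [-0.002 -0.278  0.961]]
to c1 +.2 [3.16465078 2.65974752 0.30600487]
```

Emit:
{"op": "drive_tool", "data": {"increments": [[[1,0.5,0.42,0,0],[1,1,0.84,0.1,0],[1,1,0.84,0.1,0]]]}}

```text
time_s: 0.48
tcp_pos: [0.2759, 0.5154, 0.2251]
eef_rot: [179.9, 0.0, -16.2]
contact_force: [0.2, 0.6, 1.4]
gripper_width: 0.0877
gripper_force: 0.0
```

Emit:
{"op": "drive_tool", "data": {"increments": [[[1,0.5,0.42,0,0],[1,1,0.84,0.1,0],[1,1,0.84,0.1,0]]]}}

```text
time_s: 0.85
tcp_pos: [0.363, 0.3852, 0.2132]
eef_rot: [180.0, 0.0, -16.2]
contact_force: [0.7, 0.7, 0.4]
gripper_width: 0.0876
gripper_force: 0.0
```

Emit:
{"op": "drive_tool", "data": {"increments": [[[1,0.4,0.4,0,-0.025],[1,0.8,0.8,0,-0.054],[1,1,0.84,0.1,-0.054],[1,1,0.84,0.1,-0.054]]]}}

```text
time_s: 1.35
tcp_pos: [0.4501, 0.2555, 0.2004]
eef_rot: [179.9, 0.1, 3.1]
contact_force: [0.2, 0.1, -0.3]
gripper_width: 0.0876
gripper_force: 0.0
```

```bash
cat > look.py <<'E'
import sys
from h import *
m=camera_model("wrist");s=r.get_state();a=capture("wrist")[:,:,::-1]
p=np.array(eval(sys.argv[1]));z=float(sys.argv[2]);th=int(sys.argv[3])
cv2.imwrite("pics/%s.png"%sys.argv[4],a)
px=proj(m,[p[0],p[1],z])[0];print("px",px)
R,k=rect(m,a.min(2)>th,z,px);print(R,s["tcp_pos"],s["eef_rot"],s["contact_force"])
y=np.radians(s["eef_rot"][2]);T=np.array([[np.cos(y),np.sin(y)],[np.sin(y),-np.cos(y)]])
print("tool shift/.12",T.T@(R[:2]/1000-s["tcp_pos"][:2])/.12)
E
python3 look.py "(.4636,.2358)" .016 185 w1
```

```text
px [332.27657998 171.8368825 ]
[466.4 235.   65.9  37.6   7.1] [0.45011095 0.25549254 0.20044445] [1.79916590e+02 9.04969907e-02 3.09590211e+00] [ 0.24134731  0.05278685 -0.27359397]
tool shift/.12 [0.12632108 0.17785299]
```

View pics/w1.png

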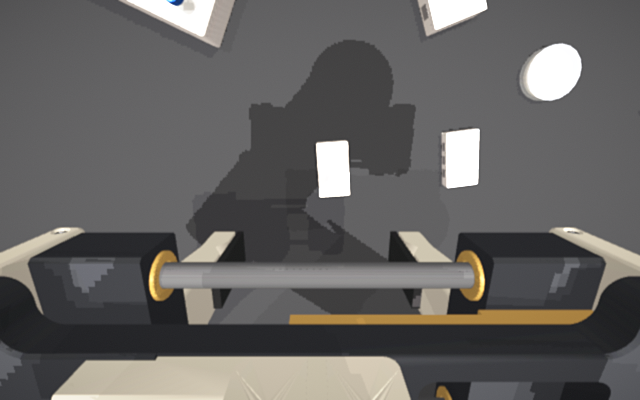

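Wrist view: cassette 1 is clean at (333,168), its neighbour is at (460,158), and the dish is at (550,72).

Emit:
{"op": "drive_tool", "data": {"increments": [[[1,0.06,0.09,0.45,-0.008],[1,0.12,0.178,0.9,-0.008],[1,0.12,0.178,0.9,-0.008],[1,0.12,0.178,0.9,-0.008]]]}}

```text
time_s: 1.9
tcp_pos: [0.4656, 0.2387, 0.0952]
eef_rot: [-180.0, -0.1, 6.2]
contact_force: [0.0, 1.1, 0.6]
gripper_width: 0.0874
gripper_force: 0.0
```

```bash
python3 look.py "(.466,.235)" .016 185 w2
python3 - <<'E'
from h import *
a=cv2.imread("pics/w2.png");
m=camera_model("wrist")
R,k=rect(m,a.min(2)>185,.016,proj(m,[.466,.235,.016])[0])
ys,xs=np.where(k);print(xs.min(),xs.max(),ys.min(),ys.max())
cv2.imwrite("pics/w2c.png",a[100:340,180:480])
E
```

```text
px [319.30392539 210.21424622]
[467.1 235.2  66.6  36.4   7.6] [0.46559937 0.23868395 0.09517216] [-1.79971275e+02 -8.66594230e-02  6.24411699e+00] [0.01327245 1.12862102 0.58259245]
tool shift/.12 [0.00927334 0.03022085]
297 341 170 245
```

View pics/w2c.png

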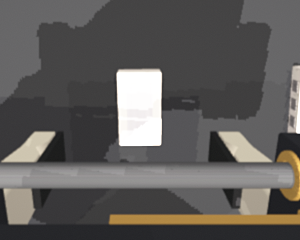

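Crop: the cassette is at crop (139,108), upright between the fingers. Its +x end face adds about 2.6 mm of length, so the true centre is about 1.3 mm back.

Emit:
{"op": "drive_tool", "data": {"increments": [[[1,0,0,0.3,-0.0042],[1,0,0,0.3,-0.0042],[1,0,0,0.3,-0.0042]]]}}

```text
time_s: 2.33
tcp_pos: [0.4658, 0.2384, 0.0595]
eef_rot: [-179.9, -0.1, 7.7]
contact_force: [0.1, 0.4, -0.9]
gripper_width: 0.0874
gripper_force: 0.0
```

Emit:
{"op": "drive_tool", "data": {"increments": [[[1,-0.003,0.028,0.2,0],[1,-0.003,0.028,0.38,0],[1,-0.003,0.028,0.38,0],[-1,-0.003,0.028,0.38,0],[-1,-0.003,0.028,0.38,0]]], "squeeze": 40}}

```text
time_s: 2.95
tcp_pos: [0.4656, 0.2344, 0.0131]
eef_rot: [-179.9, -0.1, 7.7]
contact_force: [0.1, -0.0, 0.8]
gripper_width: 0.0726
gripper_force: 0.0
```

Emit:
{"op": "drive_tool", "data": {"increments": [[[-1,0,0,0,0],[-1,0,0,0,0],[-1,0,0,0,0]]]}}

```text
time_s: 3.32
tcp_pos: [0.4651, 0.2339, 0.012]
eef_rot: [-180.0, -0.0, 7.7]
contact_force: [0.1, 0.6, -0.1]
gripper_width: 0.0435
gripper_force: 0.0
```

Emit:
{"op": "drive_tool", "data": {"increments": [[[-1,0,0,0,0],[-1,0,0,0,0],[-1,0,0,-0.5,0],[-1,0,0,-1,0],[-1,0,0,-1,0]]]}}

```text
time_s: 3.95
tcp_pos: [0.4674, 0.2359, 0.1369]
eef_rot: [-179.7, -0.4, 7.7]
contact_force: [-0.0, -0.0, -0.9]
gripper_width: 0.0357
gripper_force: 40.0
```

Emit:
{"op": "drive_tool", "data": {"increments": [[[-1,0,0.5,-0.35,0],[-1,0,1,-0.7,0],[-1,0,1,-0.7,0]]]}}

```text
time_s: 4.32
tcp_pos: [0.4815, 0.1132, 0.2176]
eef_rot: [-180.0, -0.1, 7.6]
contact_force: [0.5, 0.8, 0.5]
gripper_width: 0.0358
gripper_force: 40.0
```

Emit:
{"op": "drive_tool", "data": {"increments": [[[-1,0,0.5,0,0],[-1,0,1,0,0],[-1,0,1,0,0]]]}}

```text
time_s: 4.7
tcp_pos: [0.4966, -0.0071, 0.2148]
eef_rot: [180.0, 0.1, 7.4]
contact_force: [0.4, -0.1, 0.1]
gripper_width: 0.0356
gripper_force: 40.0
```

Emit:
{"op": "drive_tool", "data": {"increments": [[[-1,0,0.4,0,0.028],[-1,0,0.7,0,0.056],[-1,0,1,0,0.084],[-1,0,1,0,0.092],[-1,0,1,0,0.092]]]}}

```text
time_s: 5.32
tcp_pos: [0.513, -0.1224, 0.2149]
eef_rot: [180.0, 0.1, -25.4]
contact_force: [0.4, -0.0, -0.7]
gripper_width: 0.0359
gripper_force: 40.0
```

Run:
```python
from h import *
m=camera_model("wrist");s=r.get_state();a=capture("wrist")[:,:,::-1]
import pickle;pickle.dump((m,a),open("w3.pkl","wb"))
print(s["tcp_pos"],s["eef_rot"],s["contact_force"])
for z in(.03,.117,.143):
    print(proj(m,[.588,-.189,z]))
cv2.imwrite("pics/w3.png",a)
```

```text
[ 0.51303907 -0.12241479  0.21491388] [ 1.79969998e+02  9.21377672e-02 -2.54255027e+01] [ 0.38423767 -0.01515827 -0.71647095]
[[340.57050611  97.15120735]]
[[349.46499269  90.11840646]]
[[353.53342485  86.90152901]]
```

View pics/w3.png

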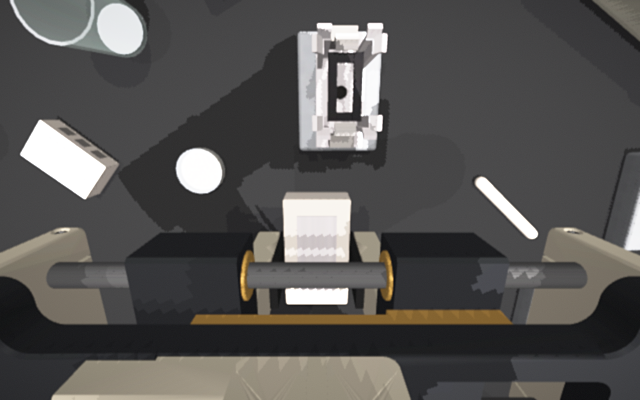

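The magazine is at (341,90), aligned with the tool to about a degree. The held cassette is at (317,245), the dish at (200,170) and the marker at (505,207).

Run:
```python
from h import *
import pickle;m,a=pickle.load(open("w3.pkl","rb"))
c=cv2.resize(a[10:160,280:400],None,fx=4,fy=4,interpolation=cv2.INTER_CUBIC);cv2.imwrite("pics/w3c.png",c)
```

```text
(no output)
```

View pics/w3c.png

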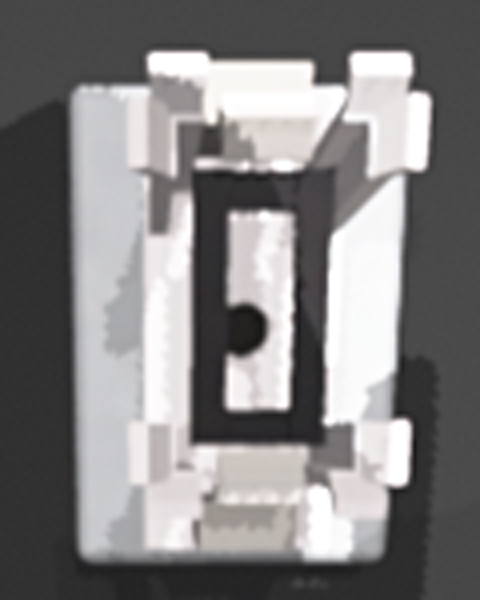

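Crop: foot top corners are at crop (72,86), (79,562), (386,560) and (408,88). The flared y-plates end at crop rows 172 and 420, which are 46 mm apart.

Run:
```python
from h import *
import pickle;m,a=pickle.load(open("w3.pkl","rb"))
f=lambda p:(280+p[0]/4-.375,10+p[1]/4-.375)
c=np.array([onz(m,f(p),.03)[:2] for p in((79,562),(72,86),(408,88),(386,560))])
print(np.round(c,4),c.mean(0))
for i in range(4):
    d=c[(i+1)%4]-c[i];print(np.linalg.norm(d),np.degrees(np.arctan2(d[1],d[0])))
for z in(.117,.125,.13,.135,.143):
    P=[onz(m,f(p),z)[:2] for p in((130,420),(130,172),(430,172),(411,420))]
    print(z,np.linalg.norm(P[1]-P[0]),np.linalg.norm(P[3]-P[2]),np.linalg.norm(P[2]-P[1]),np.mean(P,0))
```

```text
[[ 0.5556 -0.1224]
 [ 0.6661 -0.1751]
 [ 0.6283 -0.2536]
 [ 0.518  -0.2028]] [ 0.59202028 -0.18847441]
0.12240439381329825 -25.51887306143807
0.08717645296993155 -115.70145533962193
0.1214042098612301 155.26074162320106
0.08883091680847052 64.95431660973104
0.117 0.04635548582225601 0.04636946545493917 0.05851533658112314 [ 0.59223734 -0.18992067]
0.125 0.04484123598442835 0.04485475895796639 0.056603872654973186 [ 0.59187351 -0.1888106 ]
0.13 0.04389482983578595 0.04390806739735839 0.05540920770112946 [ 0.59164611 -0.1881168 ]
0.135 0.042948423687143675 0.042961375836750484 0.05421454274728572 [ 0.59141872 -0.18742301]
0.143 0.041434173849316025 0.041446669339777704 0.05230307882113571 [ 0.59105489 -0.18631294]
```

Emit:
{"op": "drive_tool", "data": {"increments": [[[-1,0.41,0.11,0,0],[-1,0.828,0.218,0,0],[-1,0.828,0.218,0.25,0],[-1,0.828,0.218,0.5,0],[-1,0.828,0.218,0.5,0]]]}}

```text
time_s: 6.0
tcp_pos: [0.5902, -0.1881, 0.1532]
eef_rot: [179.9, 0.3, -25.3]
contact_force: [0.3, -0.3, 0.5]
gripper_width: 0.0354
gripper_force: 40.0
```

Emit:
{"op": "drive_tool", "data": {"increments": [[[-1,0,0,0,0],[-1,0,0,0,0]]]}}

```text
time_s: 6.25
tcp_pos: [0.5927, -0.1889, 0.1577]
eef_rot: [-179.9, -0.1, -25.4]
contact_force: [0.2, 0.3, -0.3]
gripper_width: 0.0358
gripper_force: 40.0
```

Run:
```python
from h import *
import time
for n in("wrist","side"):
    a=capture(n)[:,:,::-1]
    m=camera_model(n);p=proj(m,[.592,-.189,.13])[0].astype(int);print(n,p)
    if n=="side":a=cv2.resize(a[p[1]-40:p[1]+60,p[0]-60:p[0]+60],None,fx=4,fy=4,interpolation=2)
    else:a=a[90:330,120:520]
    cv2.imwrite("pics/o_%s.png"%n,a)
a=cv2.imread("pics/o_side.png");b=cv2.imread("pics/o_wrist.png")
h=max(a.shape[0],b.shape[0]);im=np.zeros((h,a.shape[1]+b.shape[1],3),np.uint8)
im[:a.shape[0],:a.shape[1]]=a;im[:b.shape[0],a.shape[1]:]=b
im=im[:,:];s=800/im.shape[1];cv2.imwrite("pics/o.png",cv2.resize(im,None,fx=s,fy=s))
s=r.get_state();print(s["tcp_pos"],s["eef_rot"],s["contact_force"])
```

```text
wrist [315 236]
side [348 206]
[ 0.59238336 -0.18900754  0.15731314] [-1.79954487e+02 -1.14501298e-01 -2.54038309e+01] [-0.29002165  0.24263576 -0.76373634]
```

View pics/o.png

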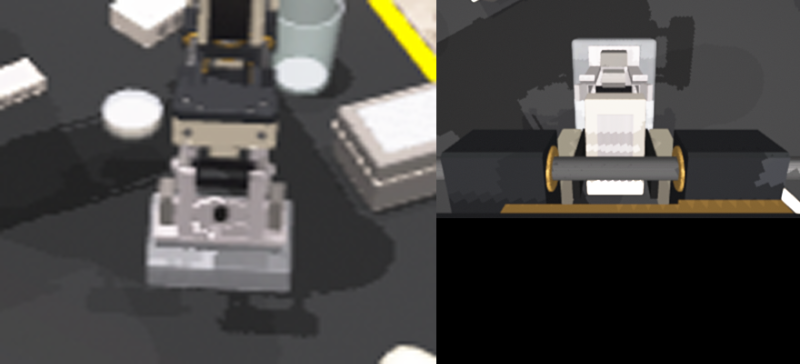

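The side view shows the gripper over the guides at (225,130). In the wrist view the held cassette (centre column 615) is centred on the foot (573 to 656).

Emit:
{"op": "drive_tool", "data": {"increments": [[[-1,-0.005,0,0.1,0],[-1,-0.005,0,0.18,0],[-1,-0.005,0,0.23,0],[-1,-0.005,0,0.28,0],[-1,-0.005,0,0.28,0]]]}}

```text
time_s: 6.98
tcp_pos: [0.5912, -0.1879, 0.1217]
eef_rot: [-179.9, 0.0, -25.4]
contact_force: [0.5, 4.8, -0.4]
gripper_width: 0.0356
gripper_force: 40.0
```

Emit:
{"op": "drive_tool", "data": {"increments": [[[-1,-0.003,-0.007,0,0],[-1,-0.003,-0.007,0,0]]]}}

```text
time_s: 7.22
tcp_pos: [0.5911, -0.1878, 0.1219]
eef_rot: [180.0, 0.0, -25.4]
contact_force: [-0.3, 2.0, -1.6]
gripper_width: 0.0358
gripper_force: 40.0
```

Emit:
{"op": "drive_tool", "data": {"increments": [[[-1,0,-0.006,0.01,0],[-1,0,-0.006,0.025,0],[-1,0,-0.006,0.04,0],[-1,0,-0.006,0.05,0],[-1,0,-0.006,0.05,0]]]}}

```text
time_s: 7.85
tcp_pos: [0.5914, -0.1875, 0.1164]
eef_rot: [180.0, 0.0, -25.4]
contact_force: [-2.6, 1.3, 1.7]
gripper_width: 0.0355
gripper_force: 40.0
```

Emit:
{"op": "drive_tool", "data": {"increments": [[[-1,-0.005,0,0.01,0],[-1,-0.005,0,0.02,0],[-1,-0.005,0,0.03,0],[-1,-0.005,0,0.04,0],[-1,-0.005,0,0.04,0]]]}}

```text
time_s: 8.48
tcp_pos: [0.5912, -0.1871, 0.1115]
eef_rot: [-180.0, -0.0, -25.4]
contact_force: [0.4, -0.1, 1.4]
gripper_width: 0.0357
gripper_force: 40.0
```

Emit:
{"op": "drive_tool", "data": {"increments": [[[-1,0,0,0.01,0],[-1,0,0,0.02,0],[-1,0,0,0.03,0],[-1,0,0,0.04,0],[-1,0,0,0.04,0]]]}}

```text
time_s: 9.1
tcp_pos: [0.5912, -0.1871, 0.1067]
eef_rot: [-180.0, -0.0, -25.4]
contact_force: [1.0, 1.2, 3.5]
gripper_width: 0.0354
gripper_force: 40.0
```

Emit:
{"op": "drive_tool", "data": {"increments": [[[-1,0,0,0.01,0],[-1,0,0,0.02,0],[-1,0,0,0.03,0],[-1,0,0,0.04,0],[-1,0,0,0.04,0]]]}}

```text
time_s: 9.72
tcp_pos: [0.5912, -0.1871, 0.1018]
eef_rot: [-180.0, -0.0, -25.4]
contact_force: [0.3, 0.5, 3.1]
gripper_width: 0.0355
gripper_force: 40.0
```

Emit:
{"op": "drive_tool", "data": {"increments": [[[-1,0,0,0.01,0],[-1,0,0,0.02,0],[-1,0,0,0.02,0]]]}}

```text
time_s: 10.1
tcp_pos: [0.5912, -0.1871, 0.0996]
eef_rot: [-180.0, -0.0, -25.4]
contact_force: [0.2, 0.9, 4.5]
gripper_width: 0.0358
gripper_force: 40.0
```

Emit:
{"op": "drive_tool", "data": {"increments": [[[-1,0,0,0.01,0],[-1,0,0,0.02,0],[-1,0,0,0.02,0]]]}}

```text
time_s: 10.48
tcp_pos: [0.5911, -0.1871, 0.0971]
eef_rot: [-180.0, -0.0, -25.4]
contact_force: [0.2, 0.4, 4.3]
gripper_width: 0.0357
gripper_force: 40.0
```

Emit:
{"op": "drive_tool", "data": {"increments": [[[-1,0,0,0.01,0],[-1,0,0,0.02,0],[-1,0,0,0.02,0]]]}}

```text
time_s: 10.85
tcp_pos: [0.5912, -0.1871, 0.0947]
eef_rot: [-180.0, -0.0, -25.4]
contact_force: [2.1, 0.5, 5.0]
gripper_width: 0.0355
gripper_force: 40.0
```

Emit:
{"op": "drive_tool", "data": {"increments": [[[-1,0,0,0.01,0],[-1,0,0,0.02,0],[-1,0,0,0.02,0]]]}}

```text
time_s: 11.22
tcp_pos: [0.5912, -0.1871, 0.0924]
eef_rot: [-180.0, -0.0, -25.4]
contact_force: [1.1, 2.7, 4.9]
gripper_width: 0.0355
gripper_force: 40.0
```

Emit:
{"op": "drive_tool", "data": {"increments": [[[-1,0,0,0.01,0],[-1,0,0,0.02,0],[-1,0,0,0.03,0],[-1,0,0,0.04,0],[-1,0,0,0.04,0]]]}}

```text
time_s: 11.85
tcp_pos: [0.5912, -0.1871, 0.0876]
eef_rot: [-180.0, -0.0, -25.4]
contact_force: [0.8, 0.7, 4.7]
gripper_width: 0.0354
gripper_force: 40.0
```

Emit:
{"op": "drive_tool", "data": {"increments": [[[-1,0,0,0.01,0],[-1,0,0,0.02,0],[-1,0,0,0.02,0]]]}}

```text
time_s: 12.22
tcp_pos: [0.5911, -0.1871, 0.0853]
eef_rot: [-180.0, -0.0, -25.4]
contact_force: [1.6, 0.5, 6.2]
gripper_width: 0.0361
gripper_force: 40.0
```

Emit:
{"op": "drive_tool", "data": {"increments": [[[-1,0,0,-0.01,0],[-1,0,0,-0.02,0],[-1,0,0,-0.02,0]]]}}

```text
time_s: 12.6
tcp_pos: [0.5912, -0.1871, 0.0878]
eef_rot: [-180.0, -0.0, -25.4]
contact_force: [1.5, 1.1, 5.6]
gripper_width: 0.0359
gripper_force: 40.0
```

Emit:
{"op": "drive_tool", "data": {"increments": [[[-1,0,0,-0.01,0],[-1,0,0,-0.02,0],[-1,0,0,-0.02,0]]]}}

```text
time_s: 12.98
tcp_pos: [0.5911, -0.1871, 0.0902]
eef_rot: [-180.0, -0.0, -25.4]
contact_force: [1.0, 1.9, 5.4]
gripper_width: 0.0356
gripper_force: 40.0
```

Emit:
{"op": "drive_tool", "data": {"increments": [[[-1,0,0,-0.01,0],[-1,0,0,-0.01,0]]]}}

```text
time_s: 13.22
tcp_pos: [0.5912, -0.1871, 0.0914]
eef_rot: [-180.0, -0.0, -25.4]
contact_force: [1.3, 0.1, 4.9]
gripper_width: 0.0354
gripper_force: 40.0
```

Emit:
{"op": "drive_tool", "data": {"increments": [[[-1,0,0,-0.008,0],[-1,0,0,-0.008,0]]]}}

```text
time_s: 13.48
tcp_pos: [0.5911, -0.1871, 0.0923]
eef_rot: [-180.0, -0.0, -25.4]
contact_force: [1.4, 1.1, 6.0]
gripper_width: 0.0357
gripper_force: 40.0
```

Emit:
{"op": "drive_tool", "data": {"increments": [[[-1,0,0,-0.01,0],[-1,0,0,-0.01,0]]]}}

```text
time_s: 13.72
tcp_pos: [0.5912, -0.1871, 0.0935]
eef_rot: [-180.0, -0.0, -25.4]
contact_force: [2.1, -0.4, 4.2]
gripper_width: 0.0359
gripper_force: 40.0
```

Emit:
{"op": "drive_tool", "data": {"increments": [[[-1,0,0,-0.01,0],[-1,0,0,-0.01,0]]]}}

```text
time_s: 13.98
tcp_pos: [0.5911, -0.1871, 0.0946]
eef_rot: [-180.0, -0.0, -25.4]
contact_force: [2.2, 0.6, 4.8]
gripper_width: 0.0352
gripper_force: 40.0
```

Emit:
{"op": "drive_tool", "data": {"increments": [[[-1,0,0,-0.01,0],[-1,0,0,-0.01,0]]]}}

```text
time_s: 14.22
tcp_pos: [0.5911, -0.1871, 0.0958]
eef_rot: [-180.0, -0.0, -25.4]
contact_force: [1.8, -0.1, 3.9]
gripper_width: 0.0359
gripper_force: 40.0
```

Emit:
{"op": "drive_tool", "data": {"increments": [[[-1,0,0,-0.01,0],[-1,0,0,-0.01,0]]]}}

```text
time_s: 14.48
tcp_pos: [0.591, -0.1871, 0.097]
eef_rot: [-180.0, 0.0, -25.4]
contact_force: [1.0, 1.2, 4.4]
gripper_width: 0.0354
gripper_force: 40.0
```

Emit:
{"op": "drive_tool", "data": {"increments": [[[-1,0,0,-0.01,0],[-1,0,0,-0.01,0]]]}}

```text
time_s: 14.72
tcp_pos: [0.591, -0.1871, 0.0982]
eef_rot: [180.0, 0.0, -25.4]
contact_force: [1.3, 0.5, 5.0]
gripper_width: 0.0354
gripper_force: 40.0
```

Emit:
{"op": "drive_tool", "data": {"increments": [[[-1,0,0,-0.01,0],[-1,0,0,-0.01,0]]]}}

```text
time_s: 14.98
tcp_pos: [0.5907, -0.1871, 0.0988]
eef_rot: [180.0, 0.0, -25.4]
contact_force: [3.1, -0.1, -0.4]
gripper_width: 0.0354
gripper_force: 40.0
```

Emit:
{"op": "drive_tool", "data": {"increments": [[[-1,0,0,-0.01,0],[-1,0,0,-0.01,0]]]}}

```text
time_s: 15.22
tcp_pos: [0.5905, -0.1869, 0.0989]
eef_rot: [180.0, 0.1, -25.5]
contact_force: [5.1, -1.5, -9.3]
gripper_width: 0.0361
gripper_force: 40.0
```

Emit:
{"op": "drive_tool", "data": {"increments": [[[-1,0,0,-0.01,0],[-1,0,0,-0.01,0]]]}}

```text
time_s: 15.48
tcp_pos: [0.5902, -0.1868, 0.099]
eef_rot: [180.0, 0.2, -25.5]
contact_force: [7.6, -1.7, -16.6]
gripper_width: 0.0357
gripper_force: 40.0
```

Emit:
{"op": "drive_tool", "data": {"increments": [[[-1,0,0,0.02,0],[-1,0,0,0.02,0],[1,0,0,0.02,0],[1,0,0,0.02,0],[1,0,0,0.02,0]]]}}

```text
time_s: 16.1
tcp_pos: [0.5909, -0.1872, 0.0995]
eef_rot: [180.0, -0.0, -25.4]
contact_force: [0.0, -0.1, -0.1]
gripper_width: 0.0602
gripper_force: 0.0
```

Emit:
{"op": "drive_tool", "data": {"increments": [[[1,0,0,0,0],[1,0,0,0,0],[1,0,0,-0.3,0],[1,0,0,-0.7,0],[1,0,0,-0.9,0]]]}}

```text
time_s: 16.73
tcp_pos: [0.592, -0.1873, 0.2103]
eef_rot: [-179.9, -0.2, -25.4]
contact_force: [-0.5, 0.0, -0.9]
gripper_width: 0.0874
gripper_force: 0.0
```

Emit:
{"op": "drive_tool", "data": {"increments": [[[1,-0.4,-0.4,0,0],[1,-0.8,-0.8,0,0],[1,-0.88,-0.84,0,0]]]}}

```text
time_s: 17.1
tcp_pos: [0.5379, -0.0484, 0.2077]
eef_rot: [-180.0, -0.0, -25.3]
contact_force: [0.9, -0.6, -0.5]
gripper_width: 0.0879
gripper_force: 0.0
```

Emit:
{"op": "drive_tool", "data": {"increments": [[[1,-0.25,-0.25,0,-0.028],[1,-0.5,-0.5,0,-0.056],[1,-0.7,-0.7,0.3,-0.084],[1,-0.88,-0.84,0.6,-0.1],[1,-0.88,-0.84,0.95,-0.1]]]}}

```text
time_s: 17.73
tcp_pos: [0.4868, 0.0874, 0.0932]
eef_rot: [-179.9, -0.1, 10.8]
contact_force: [1.0, -0.2, 0.6]
gripper_width: 0.0874
gripper_force: 0.0
```

Emit:
{"op": "drive_tool", "data": {"increments": [[[1,0,0,0,0],[1,0,0,0,0]]]}}

```text
time_s: 17.98
tcp_pos: [0.4878, 0.0858, 0.0946]
eef_rot: [180.0, -0.1, 10.6]
contact_force: [0.2, -0.0, 0.7]
gripper_width: 0.0875
gripper_force: 0.0
```

```bash
python3 look.py "(.487,.0855)" .016 185 w4
```

```text
px [315.03620475 211.22798792]
[488.2  85.4  65.8  37.   10.6] [0.48783941 0.08583666 0.09461309] [ 1.79996991e+02 -7.03432163e-02  1.05664885e+01] [ 0.19254958 -0.04295683  0.73965973]
tool shift/.12 [0.00228671 0.00412819]
```

Emit:
{"op": "drive_tool", "data": {"increments": [[[1,-0.006,0.004,0.35,0],[1,-0.006,0.004,0.6,0],[-1,-0.006,0.004,0.68,0],[-1,-0.006,0.004,0.68,0],[-1,-0.006,0.004,0.68,0]]]}}

```text
time_s: 18.65
tcp_pos: [0.4873, 0.0855, 0.013]
eef_rot: [-180.0, -0.1, 10.6]
contact_force: [0.7, 0.4, 0.3]
gripper_width: 0.0627
gripper_force: 0.0
```

Emit:
{"op": "drive_tool", "data": {"increments": [[[-1,0,0,0,0],[-1,0,0,0,0],[-1,0,0,0,0],[-1,0,0,0,0]]]}}

```text
time_s: 19.15
tcp_pos: [0.4864, 0.0852, 0.012]
eef_rot: [-180.0, -0.0, 10.6]
contact_force: [-1.5, -0.6, 5.0]
gripper_width: 0.0355
gripper_force: 40.0
```

Emit:
{"op": "drive_tool", "data": {"increments": [[[-1,0,0,-0.4,0],[-1,0,0,-0.9,0],[-1,0,0.1,-1,0]]]}}

```text
time_s: 19.52
tcp_pos: [0.4906, 0.0745, 0.1356]
eef_rot: [-179.9, -0.4, 10.7]
contact_force: [-0.2, 0.7, -1.4]
gripper_width: 0.0354
gripper_force: 40.0
```

Emit:
{"op": "drive_tool", "data": {"increments": [[[-1,0.1,0.4,-0.4,0],[-1,0.22,0.9,-0.5,0],[-1,0.22,1,-0.5,0]]]}}

```text
time_s: 19.9
tcp_pos: [0.5375, -0.0423, 0.1922]
eef_rot: [180.0, -0.1, 10.4]
contact_force: [-0.1, -0.0, -1.1]
gripper_width: 0.036
gripper_force: 40.0
```

Emit:
{"op": "drive_tool", "data": {"increments": [[[-1,0.05,0.25,0,0.028],[-1,0.1,0.5,0,0.056],[-1,0.2,0.8,0,0.084],[-1,0.22,1,0,0.1],[-1,0.22,1,0,0.1]]]}}

```text
time_s: 20.52
tcp_pos: [0.5837, -0.1541, 0.1898]
eef_rot: [179.9, 0.2, -25.6]
contact_force: [-0.1, 0.3, -0.2]
gripper_width: 0.0358
gripper_force: 40.0
```

Emit:
{"op": "drive_tool", "data": {"increments": [[[-1,0,0,0,0]]]}}

```text
time_s: 20.65
tcp_pos: [0.5836, -0.1526, 0.1907]
eef_rot: [180.0, 0.1, -25.4]
contact_force: [-0.1, 0.6, 0.7]
gripper_width: 0.0353
gripper_force: 40.0
```

Emit:
{"op": "drive_tool", "data": {"increments": [[[-1,0.09,0.12,0,0],[-1,0.178,0.234,0.1,0],[-1,0.178,0.234,0.38,0],[-1,0.178,0.234,0.38,0],[-1,0.178,0.234,0.38,0]]]}}

```text
time_s: 21.28
tcp_pos: [0.592, -0.1879, 0.1466]
eef_rot: [180.0, -0.0, -25.4]
contact_force: [0.5, 0.5, -0.0]
gripper_width: 0.0354
gripper_force: 40.0
```

Emit:
{"op": "drive_tool", "data": {"increments": [[[-1,0,0,0,0],[-1,0,0,0,0]]]}}

```text
time_s: 21.52
tcp_pos: [0.5921, -0.1875, 0.1472]
eef_rot: [-180.0, -0.1, -25.4]
contact_force: [-0.5, -0.8, 0.1]
gripper_width: 0.0355
gripper_force: 40.0
```

Emit:
{"op": "drive_tool", "data": {"increments": [[[-1,-0.01,0.002,0.03,0],[-1,-0.01,0.002,0.07,0],[-1,-0.01,0.002,0.11,0],[-1,-0.01,0.002,0.15,0],[-1,-0.01,0.002,0.15,0]]]}}

```text
time_s: 22.15
tcp_pos: [0.5904, -0.1872, 0.1276]
eef_rot: [180.0, 0.0, -25.4]
contact_force: [0.6, -0.9, 0.1]
gripper_width: 0.0356
gripper_force: 40.0
```

Emit:
{"op": "drive_tool", "data": {"increments": [[[-1,0,0,0.02,0],[-1,0,0,0.04,0],[-1,0,0,0.06,0],[-1,0,0,0.08,0],[-1,0,0,0.08,0]]]}}

```text
time_s: 22.78
tcp_pos: [0.5914, -0.1874, 0.1195]
eef_rot: [-180.0, -0.1, -25.4]
contact_force: [0.8, -0.7, 4.4]
gripper_width: 0.0356
gripper_force: 40.0
```

Emit:
{"op": "drive_tool", "data": {"increments": [[[-1,0,0,0.01,0],[-1,0,0,0.02,0],[-1,0,0,0.03,0],[-1,0,0,0.04,0],[-1,0,0,0.04,0]]]}}

```text
time_s: 23.4
tcp_pos: [0.5915, -0.1874, 0.1145]
eef_rot: [-180.0, -0.1, -25.4]
contact_force: [2.4, -0.5, 6.1]
gripper_width: 0.0355
gripper_force: 40.0
```

Emit:
{"op": "drive_tool", "data": {"increments": [[[-1,0,0,0.01,0],[-1,0,0,0.02,0],[-1,0,0,0.03,0],[-1,0,0,0.04,0],[-1,0,0,0.04,0]]]}}

```text
time_s: 24.02
tcp_pos: [0.5915, -0.1873, 0.1096]
eef_rot: [-180.0, -0.1, -25.4]
contact_force: [3.1, -0.8, 4.6]
gripper_width: 0.0358
gripper_force: 40.0
```

Emit:
{"op": "drive_tool", "data": {"increments": [[[-1,0,0,0.01,0],[-1,0,0,0.02,0],[-1,0,0,0.03,0],[-1,0,0,0.04,0],[-1,0,0,0.04,0]]]}}

```text
time_s: 24.65
tcp_pos: [0.5915, -0.1874, 0.1048]
eef_rot: [-180.0, -0.1, -25.4]
contact_force: [2.2, -0.9, 5.4]
gripper_width: 0.0357
gripper_force: 40.0
```

Emit:
{"op": "drive_tool", "data": {"increments": [[[-1,0,0,0.01,0],[-1,0,0,0.02,0],[-1,0,0,0.03,0],[-1,0,0,0.04,0],[-1,0,0,0.04,0]]]}}

```text
time_s: 25.28
tcp_pos: [0.5915, -0.1873, 0.1001]
eef_rot: [-180.0, -0.1, -25.4]
contact_force: [1.9, -0.5, 6.1]
gripper_width: 0.0358
gripper_force: 40.0
```

Emit:
{"op": "drive_tool", "data": {"increments": [[[-1,0.003,0,0.005,0],[-1,0.003,0,0.01,0],[-1,0.003,0,0.015,0],[-1,0.003,0,0.015,0]]]}}

```text
time_s: 25.78
tcp_pos: [0.5915, -0.1874, 0.0981]
eef_rot: [-180.0, -0.1, -25.4]
contact_force: [1.6, -0.6, 7.1]
gripper_width: 0.0358
gripper_force: 40.0
```

Emit:
{"op": "drive_tool", "data": {"increments": [[[-1,0,0,0.005,0],[-1,0,0,0.01,0],[-1,0,0,0.01,0]]]}}

```text
time_s: 26.15
tcp_pos: [0.5915, -0.1874, 0.0969]
eef_rot: [-180.0, -0.1, -25.4]
contact_force: [2.6, -0.5, 5.6]
gripper_width: 0.0358
gripper_force: 40.0
```

Emit:
{"op": "drive_tool", "data": {"increments": [[[-1,0,0,0.005,0],[-1,0,0,0.01,0],[-1,0,0,0.01,0]]]}}

```text
time_s: 26.52
tcp_pos: [0.5915, -0.1874, 0.0957]
eef_rot: [-180.0, -0.1, -25.4]
contact_force: [1.9, -0.7, 6.1]
gripper_width: 0.0358
gripper_force: 40.0
```

Emit:
{"op": "drive_tool", "data": {"increments": [[[-1,0,0,0.005,0],[-1,0,0,0.01,0],[-1,0,0,0.01,0]]]}}

```text
time_s: 26.9
tcp_pos: [0.5915, -0.1874, 0.0945]
eef_rot: [-180.0, -0.1, -25.4]
contact_force: [1.9, -0.5, 6.6]
gripper_width: 0.0355
gripper_force: 40.0
```

Emit:
{"op": "drive_tool", "data": {"increments": [[[-1,0,0,0.005,0],[-1,0,0,0.01,0],[-1,0,0,0.01,0]]]}}

```text
time_s: 27.28
tcp_pos: [0.5915, -0.1874, 0.0934]
eef_rot: [-180.0, -0.1, -25.4]
contact_force: [1.4, -0.1, 5.2]
gripper_width: 0.0356
gripper_force: 40.0
```

Emit:
{"op": "drive_tool", "data": {"increments": [[[-1,0,0,0.005,0],[-1,0,0,0.01,0],[-1,0,0,0.01,0]]]}}

```text
time_s: 27.65
tcp_pos: [0.5915, -0.1874, 0.0922]
eef_rot: [-180.0, -0.1, -25.4]
contact_force: [2.1, 0.4, 5.5]
gripper_width: 0.0355
gripper_force: 40.0
```

Emit:
{"op": "drive_tool", "data": {"increments": [[[-1,0,0,0.005,0],[-1,0,0,0.01,0],[-1,0,0,0.01,0]]]}}

```text
time_s: 28.02
tcp_pos: [0.5915, -0.1874, 0.091]
eef_rot: [-180.0, -0.1, -25.4]
contact_force: [1.3, 0.3, 7.7]
gripper_width: 0.0357
gripper_force: 40.0
```

Emit:
{"op": "drive_tool", "data": {"increments": [[[-1,0,0,0.005,0],[-1,0,0,0.01,0],[-1,0,0,0.01,0]]]}}

```text
time_s: 28.4
tcp_pos: [0.5915, -0.1874, 0.0898]
eef_rot: [-180.0, -0.1, -25.4]
contact_force: [2.1, -0.4, 6.6]
gripper_width: 0.0355
gripper_force: 40.0
```

Emit:
{"op": "drive_tool", "data": {"increments": [[[-1,0,0,0.005,0],[-1,0,0,0.01,0],[-1,0,0,0.01,0]]]}}

```text
time_s: 28.78
tcp_pos: [0.5915, -0.1874, 0.0886]
eef_rot: [-180.0, -0.1, -25.4]
contact_force: [2.4, -0.1, 7.4]
gripper_width: 0.0355
gripper_force: 40.0
```

Emit:
{"op": "drive_tool", "data": {"increments": [[[-1,0,0,0.005,0],[-1,0,0,0.01,0],[-1,0,0,0.01,0]]]}}

```text
time_s: 29.15
tcp_pos: [0.5915, -0.1874, 0.0875]
eef_rot: [-180.0, -0.1, -25.4]
contact_force: [0.6, 0.5, 6.5]
gripper_width: 0.0353
gripper_force: 40.0
```

Emit:
{"op": "drive_tool", "data": {"increments": [[[-1,0,0,0.005,0],[-1,0,0,0.01,0],[-1,0,0,0.01,0]]]}}

```text
time_s: 29.52
tcp_pos: [0.5915, -0.1874, 0.0863]
eef_rot: [-180.0, -0.1, -25.4]
contact_force: [1.5, 0.0, 6.4]
gripper_width: 0.0358
gripper_force: 40.0
```

Emit:
{"op": "drive_tool", "data": {"increments": [[[-1,0,0,0.005,0],[-1,0,0,0.01,0],[-1,0,0,0.01,0]]]}}

```text
time_s: 29.9
tcp_pos: [0.5915, -0.1874, 0.0851]
eef_rot: [-180.0, -0.1, -25.4]
contact_force: [2.1, -1.0, 6.9]
gripper_width: 0.0358
gripper_force: 40.0
```

Emit:
{"op": "drive_tool", "data": {"increments": [[[-1,0,0,0.005,0],[-1,0,0,0.01,0],[-1,0,0,0.01,0]]]}}

```text
time_s: 30.28
tcp_pos: [0.5915, -0.1874, 0.0839]
eef_rot: [-180.0, -0.1, -25.4]
contact_force: [1.3, 0.3, 6.9]
gripper_width: 0.0356
gripper_force: 40.0
```

Emit:
{"op": "drive_tool", "data": {"increments": [[[-1,0,0,0.005,0],[-1,0,0,0.01,0],[-1,0,0,0.01,0]]]}}

```text
time_s: 30.65
tcp_pos: [0.5915, -0.1874, 0.0827]
eef_rot: [-180.0, -0.1, -25.4]
contact_force: [0.8, 1.1, 7.6]
gripper_width: 0.036
gripper_force: 40.0
```

Emit:
{"op": "drive_tool", "data": {"increments": [[[-1,0,0,0.005,0],[-1,0,0,0.01,0],[-1,0,0,0.01,0]]]}}

```text
time_s: 31.02
tcp_pos: [0.5915, -0.1874, 0.0819]
eef_rot: [-180.0, -0.1, -25.4]
contact_force: [0.4, 0.8, 10.3]
gripper_width: 0.0358
gripper_force: 40.0
```

Emit:
{"op": "drive_tool", "data": {"increments": [[[-1,0,0,0.005,0],[-1,0,0,0.01,0],[-1,0,0,0.01,0]]]}}

```text
time_s: 31.4
tcp_pos: [0.5916, -0.1874, 0.0813]
eef_rot: [-180.0, -0.1, -25.4]
contact_force: [-1.5, 2.4, 15.2]
gripper_width: 0.0354
gripper_force: 40.0
```

Emit:
{"op": "drive_tool", "data": {"increments": [[[-1,0,0,0,0],[-1,0,0,0,0]]]}}

```text
time_s: 31.65
tcp_pos: [0.5915, -0.1874, 0.0813]
eef_rot: [-180.0, -0.1, -25.4]
contact_force: [-1.6, 1.3, 15.4]
gripper_width: 0.0355
gripper_force: 40.0
```

Emit:
{"op": "drive_tool", "data": {"increments": [[[-1,0,0,-0.035,0],[-1,0,0,-0.07,0],[-1,0,0,-0.105,0],[-1,0,0,-0.135,0],[-1,0,0,-0.135,0]]]}}

```text
time_s: 32.28
tcp_pos: [0.5915, -0.1874, 0.0966]
eef_rot: [-180.0, -0.1, -25.4]
contact_force: [1.6, -0.5, 6.1]
gripper_width: 0.0358
gripper_force: 40.0
```

Emit:
{"op": "drive_tool", "data": {"increments": [[[-1,0,0,0,0]]]}}

```text
time_s: 32.4
tcp_pos: [0.5915, -0.1874, 0.0964]
eef_rot: [-180.0, -0.1, -25.4]
contact_force: [1.7, -0.1, 6.1]
gripper_width: 0.0354
gripper_force: 40.0
```

Emit:
{"op": "drive_tool", "data": {"increments": [[[-1,0,0,-0.01,0],[-1,0,0,-0.018,0],[-1,0,0,-0.018,0]]]}}

```text
time_s: 32.78
tcp_pos: [0.5915, -0.1874, 0.0986]
eef_rot: [-180.0, -0.1, -25.4]
contact_force: [2.0, 0.2, 5.9]
gripper_width: 0.0355
gripper_force: 40.0
```

Emit:
{"op": "drive_tool", "data": {"increments": [[[-1,0,0,-0.007,0],[-1,0,0,-0.007,0]]]}}

```text
time_s: 33.02
tcp_pos: [0.5914, -0.1873, 0.0989]
eef_rot: [-180.0, -0.1, -25.4]
contact_force: [5.0, -0.5, 2.2]
gripper_width: 0.0354
gripper_force: 40.0
```

The lips have caught it: the force drops at the same height as for the first. Now I release and withdraw.

Emit:
{"op": "drive_tool", "data": {"increments": [[[1,0,0,0,0],[1,0,0,0,0],[1,0,0,0,0],[1,0,0,0,0],[1,0,0,0,0]]]}}

```text
time_s: 33.65
tcp_pos: [0.5906, -0.1874, 0.0986]
eef_rot: [180.0, 0.0, -25.4]
contact_force: [0.1, -0.1, -0.1]
gripper_width: 0.08
gripper_force: 0.0
```

Emit:
{"op": "drive_tool", "data": {"increments": [[[1,0,0,-0.3,0],[1,0,0,-0.7,0],[1,-0.4,0,-1,0],[1,-0.7,0,-1,0],[1,-0.7,0,-1,0]]]}}

```text
time_s: 34.28
tcp_pos: [0.5132, -0.1505, 0.22]
eef_rot: [-179.9, -0.1, -25.4]
contact_force: [1.0, -0.1, 0.8]
gripper_width: 0.0875
gripper_force: 0.0
```

Run:
```python
from h import *
m=camera_model("wrist");a=capture("wrist")[:,:,::-1];s=r.get_state();print(s["tcp_pos"],s["contact_force"],s["time_s"])
p=proj(m,[.5915,-.1875,.1])[0].astype(int);print(p)
y=max(p[1]-70,0);x=max(p[0]-70,0)
cv2.imwrite("pics/f.png",cv2.resize(a[y:y+140,x:x+140],None,fx=4,fy=4,interpolation=2))
```

```text
[ 0.51434223 -0.15094888  0.21969999] [ 0.34595118 -0.33732488  0.76831674] 34.325
[315 104]
```

View pics/f.png

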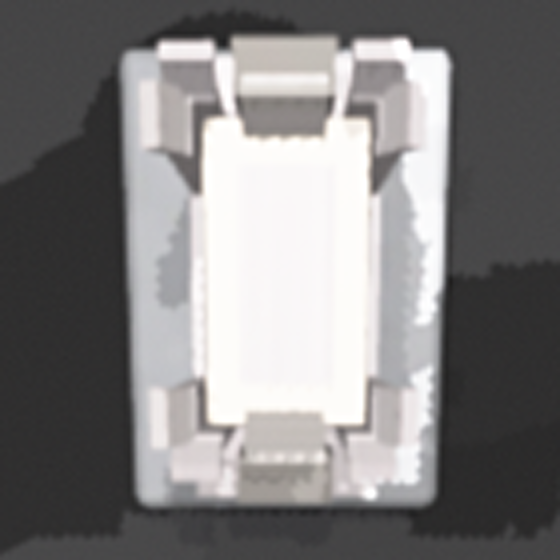

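The picture shows the upper cassette level in the shaft at (287,270), with both lips over its ends at (287,115) and (287,430).

```bash
python3 -c "
from plant import job
print(job.close_job())"
```

```text
the job is handed in; nothing more can be done
None
```

Both cassettes are in the magazine under the lips: the stack was pushed onto the rubber stop at about 15 N, both were released, and the job was handed in at about 34 s; it returned no verdict.

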